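Bolt the tilt-out bin of the cubby

TASK

Lock the cubby's tilt-out bin: turn the dial on top of the cubby until its pointer stands at the long tick, so that the hole through it lines up with the two steel eyelets, then fetch the locking bolt from its open bay and push its rod through both eyelets and the dial, from whichever side is free, fully home with the handle up against the eyelet. Leave the bolt in place and leave everything else where it is.

Things in the scene. Friction and masses are not known exactly. Their poses are not given: they have to be found in the camera images.
- cubby: White cubby on the table, 200 deep (x) x 552 wide (y) x 110 high. Origin: centre of its underside; open front at x=-100, +y its left seen from the robot. Shut grey tilt-out bin in the middle (lip to x=-114). Open bays centred at y=+180 and -180, each 168 wide, 98 high under the 12 thick top board, floored by the table. Dial on top at x=-60, y=0; black ticks behind it, the long one pointing to +x.
- eye_left (a point): Centre of the hole at the outer (+y) face of the left steel eyelet plate, at (-60, +51, 144) in the cubby's frame; axes as the cubby's. Plate 12 thick in y (+39 to +51), 32 wide in x, 52 high from the cubby's top; hole 16 diameter along y, its axis 34 above the cubby's top.
- eye_right (a point): Centre of the hole at the outer (-y) face of the right steel eyelet plate, at (-60, -51, 144) in the cubby's frame; axes as the cubby's. Plate 12 thick in y (-39 to -51), 32 wide in x, 52 high from the cubby's top; hole 16 diameter along y, its axis 34 above the cubby's top.
- dial (a joint): Angle of the dial about its vertical axis, rad, clockwise from above positive, range -1.15 to 1.15, 0 = pointer at the long tick. Stays where it is left. Under the grip it is a steel block 40 x 30 x 52 with an 18 diameter cross hole, in line with the eyelets at 0, across the rod's way at the start.
- dial_grip (a point): Centre of the dial's grey grip bar, on the dial's axis, 72 above the cubby's top. The bar is 56 long, 14 wide and 26 high (58 to 84 above the cubby's top), long along the point's x axis, which is where the pointer points.
- bolt: Locking bolt lying flat: black handle 60 x 30 x 30 and steel rod 12 diameter, 125 long, its last 12 tapering to 6; 0.2 kg, heavy in the handle. Origin: underside of the handle's middle; +x towards the nose; rod axis 15 up, x=+30 to +155. Starts in the left or right bay, handle under the roof, 85 to 105 of rod sticking out to the robot. Set down on its handle, the rod stays level.
- bolt_shoulder (a point): Where the rod leaves the handle: centre of the handle's front face, at (+30, 0, +15) in the bolt's frame; axes as the bolt's.
- bolt_nose (a point): End of the rod, at (+155, 0, +15) in the bolt's frame; axes as the bolt's.
- console: Bystander: black handheld console 180 x 78 x 22 lying in the bay without the bolt, sticking out some 30. Origin: centre of its underside.
- jar: Bystander: white lidded jar, 60 diameter, 90 high, standing on the cubby's top in line with the eyelets, on the left or right: the rod cannot come from that side. Origin: centre of its underside.
- cartridge_top: Bystander: blue cartridge 100 x 70 x 10 lying flat on the cubby's top on the side without the jar; the bolt passes over it. Origin: centre of its underside.
- tray: Bystander: stainless tray 150 (x) x 120 (y) x 18 on the table in front of the bin. Origin: centre of its underside.
- cartridge_tray: Bystander: blue cartridge 100 x 70 x 10 lying flat in the tray. Origin: centre of its underside.
- cap: Bystander: green thumbstick cap, 28 diameter, 14 high, on the cubby's top near its front edge. Origin: centre of its underside.
- mug: Bystander: terracotta mug, 80 diameter, 90 high, with a handle, on the table left of the cubby. Origin: centre of its underside.
- carton: Bystander: cardboard carton 100 x 120 x 70 on the table right of the cubby. Origin: centre of its underside.

How it is judged:
On the way, in this order (a step that is already met when the one before it is completed fails the run):
1. the dial's pointer stands at the long tick (value of joint dial between -0.14 and 0.14 rad), for 0.2 s.
2. the bolt is through both eyelets and fully home (((distance between bolt_shoulder and eye_left below 0.01 m and y of bolt_nose in the frame of cubby below -0.062 m) or (distance between bolt_shoulder and eye_right below 0.01 m and y of bolt_nose in the frame of cubby above 0.062 m)) and angle between the x axis of bolt and the y axis of cubby, either way round below 0.09 rad), for 0.2 s.
At the end, for the whole second after the job is handed in: The dial is within 0.14 rad of the long tick; the bolt, at rest, lies through both eyelets and the dial, along the cubby's y axis within 0.09 rad, its shoulder within 10 mm of the outer hole centre of one eyelet and its nose more than 62 mm past the dial's axis on the other side (all of step 1 and all of step 2 and linear speed of bolt below 0.02 m/s and angular speed of bolt below 0.2 rad/s); the robot touches nothing.
It fails at once if a bystander (console, jar, either cartridge, tray, cap, mug or carton) is moved by more than 25 mm (distance of any of console, cartridge_top, jar, tray, cartridge_tray, cap, mug, carton from where it was at the start of the episode above 0.025 m).
It also fails if it takes over 72 s, if anything falls off the work surface, if the arm or the gripper's body presses on something with over 40 N, if the wrist force passes 120 N, or if a joint passes its speed limit or range.

ROBOT

A 7-joint arm with a two-finger parallel gripper is mounted at the origin on the work surface. World frame = base frame: x ahead of the robot, y to its left, z up, the work surface at z = 0. Lengths are in m, angles in rad, forces in N, time in s.
With the tool pointing down it reaches from about 0.425 to 0.925 m from the base axis. Payload 6.8 kg.
Tool frame: the origin (TCP) lies between the finger pads; the fingertips stand r.tips_ahead ahead of it and the grasp point (between the pads) lies 5 mm behind it (r.tips_ahead is the distance from the TCP to the fingertips, in m); z points along the fingers, y is the line along which they close (so a half turn about z gives the same grasp; the last joint's range is limited). The gripper opens to 85 mm and grips with 20 to 120 N. Pads are 22 mm wide; open, the fingers measure 114 mm over their backs; the gripper's body (76 mm by 85 mm) begins 54 mm behind the grasp point. The pads swing forward as they close: fully open they stand 13 mm farther back than shut.
Start: joints at [1.22, 0.477, 0.022, 1.555, -0.011, 1.109, -0.083], TCP at [0.162, -0.655, 0.245] pointing down, gripper open.
Joint ranges: [-2.96, 2.96], [-0.34, 2.1], [-1.41, 1.46], [0.24, 2.44], [-1.37, 4.51], [0.17, 1.92], [-2.96, 2.96]. Speed limits (rad/s): [2.39, 2.39, 3.14, 3.14, 3.14, 3.14, 3.14].

INTERFACE

Orientations are given as a rotation vector (axis times angle).
In Python, from bench import r gives the robot as it stands.
- The arm moves only by the tool move_arm, never from a script. Its argument "rows" is one flat list of numbers, 4 for each row, row after row: the shift along the tool's x, y, z in cm, then the turn about the tool's z in degrees. In form: [tx, ty, tz, twist, tx, ty, tz, twist, ...]. A call has 1 to 10 rows; each row is the pose to reach, as a shift and turn from the pose commanded when the call began, along the tool's axes at that moment; what a row does not reach only later rows make up. A row lasts 1/8 s, in which the tool goes at most 62.5 mm and 10.7 degrees, less where a joint would pass 70% of its speed; a pose out of reach is approached as far as the arm can. A call with a gripper value outside its range is refused whole. "fingers" is the opening, from 0 (shut) to 1 (fully open), set as the call begins (left out, the last holds). The fingers move at their own pace and stop on an object; "newtons" is the grip in N (left out, the last holds). Time passes only in rows, so rows that repeat a pose let the fingers close. It gives the time, the measured TCP pose, the force, the opening and the grip force at its end, in the units of the state.
- r.get_obs(): the state, without advancing time (a new reading comes with each control period).
- r.grab_frame(name): name is "scene" or "top"; returns the picture (384x512x3 uint8, blue, green, red); there is no depth.
- r.camera_params(name): a dict with "fx", "fy", "cx", "cy" (pixels), "k1" (the pictures are not rectified: a ray, as slopes to the right and down, at radius r is drawn at 1 + k1 r^2 times it, then the intrinsics apply), "world_from_camera" (4x4, takes a point from camera to world coordinates). Camera axes: x right, y down, z forward; pixel columns grow to the right and rows downward; lengths in m; the calibration is good to about 2 mm. A picture is of the moment at which its call begins. camera_params takes no time and is no camera call.
- r.hand_in(): hands the job in; it is judged then, once.
The state is a dict: "clock": time; "joints": joint angles; "qvel": joint speeds; "tau": joint torques, N m; "tcp_pos": TCP position; "orientation": TCP orientation; "contact_force": force on the tool from outside, world axes, zero at the start; "moment": the same for the moment, N m; "grip_width": finger opening in m; "gripper_force": force on a finger pad.
Only numpy, scipy, OpenCV 4.12 (cv2) and the standard library are available. Lean on these libraries where they do the work, as an engineer would, in place of code of your own. Each camera call takes 0.05 s, during which the arm holds its last target. There are 200 camera calls.

## Working session

There is one attempt and no reset: what is moved stays moved. The work goes in short steps, Python scripts to look and compute and a tool call to move; the robot and the scene stay as the last step left them, time stands still between calls to the robot, and variables do not carry over. Pictures are saved under pics/ and viewed, at most 14 in all, crops included, and the job is handed in when it is done.

Besides the shell and the picture viewer there is one more tool, called in YAML: its name, and indented under it one key for each argument. move_arm: Moves the arm, as the interface text tells. Its arguments: {"type":"object","properties":{"rows":{"type":"array"},"fingers":{"type":"number"},"newtons":{"type":"number"}},"required":["rows"]}

```bash
ls; mkdir -p pics
python3 - <<'E'
from bench import r
import cv2,numpy as np
for n in("scene","top"):
    cv2.imwrite(f"pics/{n}0.png",r.grab_frame(n)); p=r.camera_params(n); print(n,{k:(np.round(v,4).tolist()) for k,v in p.items()})
o=r.get_obs();print(r.tips_ahead,o)
E
```

```text
pics
scene {'fx': 353.4139, 'fy': 353.4139, 'cx': 254.7676, 'cy': 187.8448, 'k1': -0.0436, 'world_from_camera': [[-0.2845, 0.5423, -0.7906, 1.4079], [0.9585, 0.1772, -0.2234, 0.2151], [0.0189, -0.8213, -0.5702, 0.715], [0.0, 0.0, 0.0, 1.0]]}
top {'fx': 434.005, 'fy': 434.005, 'cx': 261.0531, 'cy': 189.5283, 'k1': -0.1509, 'world_from_camera': [[-0.0272, -0.9806, 0.1941, 0.3226], [-0.9995, 0.0303, 0.0129, -0.0121], [-0.0186, -0.1936, -0.9809, 1.3644], [0.0, 0.0, 0.0, 1.0]]}
0.014 {'clock': 0.1, 'joints': array([ 1.21990267,  0.4777479 ,  0.0223545 ,  1.55636649, -0.01152048,
        1.10926783, -0.08312064]), 'qvel': array([-0.00142571, -0.0009592 ,  0.00173057, -0.0016296 , -0.00053285,
       -0.00035326, -0.00040221]), 'tau': array([ 5.11343198e-03, -5.97762108e+01,  1.61426526e+00, -2.81952202e+01,
        1.28634754e-02,  5.05880904e-03,  4.52746406e-05]), 'tcp_pos': array([ 0.16214672, -0.65470913,  0.24439683]), 'orientation': array([-3.11685536e+00, -3.80213813e-01,  4.84965506e-04]), 'contact_force': array([ 0.06685713, -0.50209396,  0.10243993]), 'moment': array([ 0.00424722, -0.01515111,  0.06996185]), 'gripper_force': 0.0, 'grip_width': 0.08565931180252724}
```

View pics/scene0.png

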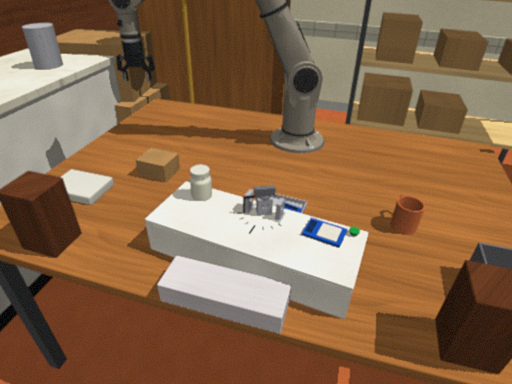

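View pics/top0.png

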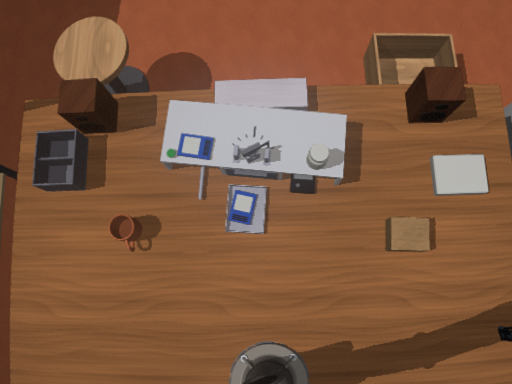

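The top view (up = +x, left = +y) shows the rod sticking out of the left bay around column 203, rows 165–198. The jar is on the right, so the bolt comes in from the left. I'll enlarge the view and measure.

```bash
cat > h.py <<'E'
from bench import r
import cv2,numpy as np
def ray(n,u,v):
    p=r.camera_params(n); K=np.array([[p['fx'],0,p['cx']],[0,p['fy'],p['cy']],[0,0,1]])
    d=cv2.undistortPoints(np.array([[[u,v]]],float),K,np.array([p['k1'],0,0,0]))[0,0] # draw = ray*(1+k1 r^2)
    T=p['world_from_camera']; return T[:3,3],T[:3,:3]@np.array([d[0],d[1],1])
def onz(n,u,v,z):
    o,d=ray(n,u,v); return o+d*(z-o[2])/d[2]
def proj(n,P):
    p=r.camera_params(n); T=np.linalg.inv(p['world_from_camera']); c=T[:3,:3]@np.array(P)+T[:3,3]
    a=c[:2]/c[2]; a=a*(1+p['k1']*(a@a)); return a*[p['fx'],p['fy']]+[p['cx'],p['cy']]
E
python3 - <<'E'
import cv2
im=cv2.imread('pics/top0.png');c=im[90:215,150:360]
cv2.imwrite('pics/c1.png',cv2.resize(c,None,fx=3.8,fy=3.8,interpolation=cv2.INTER_CUBIC))
im=cv2.imread('pics/scene0.png');c=im[160:320,140:380]
cv2.imwrite('pics/c2.png',cv2.resize(c,None,fx=3.3,fy=3.3,interpolation=cv2.INTER_CUBIC))
E
```

```text
(no output)
```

View pics/c1.png

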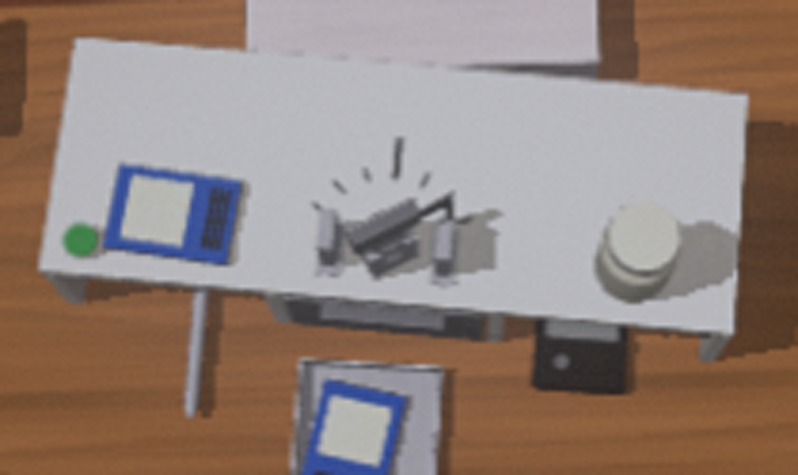

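View pics/c2.png

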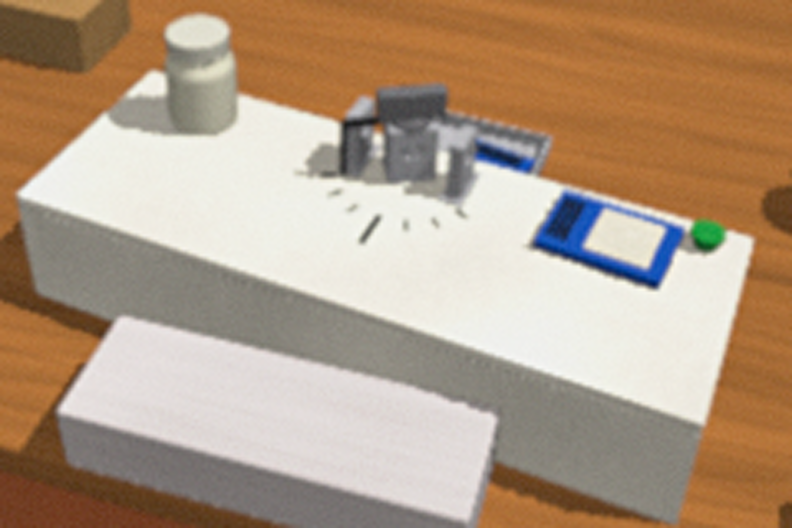

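Crop c1 shows the cubby top's corners at (76,38), (748,95), (733,333) and (40,270). The grip bar is centred near (387,226) with its pointer aimed up and to the right, at about +1 rad. The rod runs from about (201,293) to its nose at (191,415). Crop c2 confirms this layout, with the jar on the far right.

Run:
```python
from h import *
f=lambda x,y:((x+.5)/3.8-.5+150,(y+.5)/3.8-.5+90)
g=lambda x,y:((x+.5)/3.3-.5+140,(y+.5)/3.3-.5+160)
im=cv2.imread('pics/top0.png');
# refine top corners: brightness mask contour -> undistort-> plane z=.11
A=[onz('top',*f(*p),.11) for p in[(76,38),(748,95),(733,333),(40,270)]]
B=[onz('scene',*g(*p),.11) for p in[(703,425),(20,195),(152,72),(752,240)]]
for a in A+B:print(a.round(4))
for Q in(A,B):print([round(np.linalg.norm(Q[i]-Q[(i+1)%4]),4) for i in range(4)],np.mean(Q,0).round(4))
for n,p,z in[('bar',(387,226),.194),('bar e1',(352,248),.194),('bar e2',(418,205),.194),('tip',(452,197),.11),('tick',(401,138),.11),('tick',(397,178),.11),('nose',(191,415),.015),('rodbase',(201,293),.015),('jar',(645,238),.2),('traycorner',(302,360),.018)]:
  print(n,onz('top',*f(*p),z).round(4))
for n,p,z in[('bar s',(412,92),.194),('tick s',(362,242),.11),('tick s',(380,217),.11),('jar',(198,32),.2)]:print(n,onz('scene',*g(*p),z).round(4))
# rod mask on table: low saturation
hsv=cv2.cvtColor(im,cv2.COLOR_BGR2HSV);m=((hsv[...,1]<80)&(hsv[...,2]>90)).astype(np.uint8);m[:,:195]=0;m[:,210:]=0;m[:169]=0;m[204:]=0
ys,xs=np.nonzero(m)
for y in range(169,204,3):
  q=xs[ys==y]
  if len(q):print(y,q.min(),q.max(),onz('top',q.mean(),y,.019).round(4))
print(ys.max())
```

```text
[0.8663 0.2827 0.11  ]
[ 0.7972 -0.2642  0.11  ]
[ 0.6005 -0.2383  0.11  ]
[0.6692 0.3074 0.11  ]
[0.8678 0.2868 0.11  ]
[ 0.7968 -0.2562  0.11  ]
[ 0.602  -0.2332  0.11  ]
[0.6716 0.3115 0.11  ]
[np.float64(0.5513), np.float64(0.1984), np.float64(0.55), np.float64(0.1986)] [0.7333 0.0219 0.11  ]
[np.float64(0.5476), np.float64(0.1961), np.float64(0.5491), np.float64(0.1977)] [0.7345 0.0272 0.11  ]
bar [0.6706 0.0271 0.194 ]
bar e1 [0.6546 0.0533 0.194 ]
bar e2 [0.686  0.0038 0.194 ]
tip [ 0.7179 -0.0222  0.11  ]
tick [0.7687 0.0171 0.11  ]
tick [0.7351 0.0211 0.11  ]
nose [0.5655 0.2007 0.015 ]
rodbase [0.6703 0.1922 0.015 ]
jar [ 0.6538 -0.162   0.2   ]
traycorner [0.6089 0.1067 0.018 ]
bar s [0.6763 0.0345 0.194 ]
tick s [0.7658 0.0221 0.11  ]
tick s [0.7335 0.027  0.11  ]
jar [ 0.6554 -0.1564  0.2   ]
169 200 204 [0.6618 0.1933 0.019 ]
172 200 204 [0.6519 0.1933 0.019 ]
175 200 203 [0.6421 0.1949 0.019 ]
178 200 203 [0.6322 0.1949 0.019 ]
181 199 203 [0.6225 0.1965 0.019 ]
184 199 202 [0.6127 0.1981 0.019 ]
187 199 202 [0.603  0.1981 0.019 ]
190 199 202 [0.5933 0.1981 0.019 ]
193 198 201 [0.5836 0.2013 0.019 ]
196 198 201 [0.574  0.2013 0.019 ]
199 199 200 [0.5643 0.2013 0.019 ]
199
```

```bash
cat >> h.py <<'E'
from scipy.spatial.transform import Rotation as Ro
def state():
    o=r.get_obs(); R=Ro.from_rotvec(o['orientation']).as_matrix(); return o,R,np.degrees(np.arctan2(R[1,0],R[0,0]))
def need(P,yaw):
    o,R,y=state(); t=(yaw-y)
    print('tcp',o['tcp_pos'].round(4),'yaw',y.round(2),'tilt',R[2,2].round(4),'j7',o['joints'][6].round(2),'F',o['contact_force'].round(1),'g',o['grip_width'].round(4),'t',o['clock'])
    print('shift cm',(R.T@(np.array(P)-o['tcp_pos'])*100).round(2),'twist',(-((t+180)%360-180)).round(1))
E
python3 -c "
from h import *
need([.674,.0315,.28],122.4)"
```

```text
Traceback (most recent call last):
  File "h.py", line 17, in need
    print('tcp',o['tcp_pos'].round(4),'yaw',y.round(2),'tilt',R[2,2].round(4),'j7',o['joints'][6].round(2),'F',o['contact_force'].round(1),'g',o['grip_width'].round(4),'t',o['clock'])
                                                                                                                                               ^^^^^^^^^^^^^^^^^^^^^
AttributeError: 'float' object has no attribute 'round'
```

```bash
sed -i "s/o\['grip_width'\].round(4)/round(o['grip_width'],4)/" h.py
python3 -c "
from h import *
need([.674,.0315,.28],122.4)"
```

```text
tcp [ 0.1621 -0.6547  0.2444] yaw 13.91 tilt -1.0 j7 -0.08 F [ 0.1 -0.5  0.1] g 0.0857 t 0.1
shift cm [ 66.18 -54.31  -3.48] twist -108.5
```

move_arm:
  rows: [0,0,-3.5,0,5,-4,-3.5,-10,10,-8,-3.5,-20,15,-12.2,-3.5,-30,20,-16.3,-3.5,-40,25,-20.4,-3.5,-50,30,-24.5,-3.5,-60,35,-28.6,-3.5,-70,40,-32.7,-3.5,-80,45,-36.8,-3.5,-90]
  fingers: 0.6

```text
clock: 1.35
tcp_pos: [0.5, -0.2033, 0.2802]
orientation: [-1.929, -2.479, 0.0]
contact_force: [0.0, -0.3, -0.1]
grip_width: 0.0511
gripper_force: 0.0
```

```bash
python3 -c "
from h import *
need([.674,.0315,.28],122.4)"
```

```text
tcp [ 0.5    -0.2033  0.2802] yaw 104.22 tilt -1.0 j7 0.39 F [ 0.  -0.3 -0.1] g 0.0511 t 1.35
shift cm [1.849e+01 2.263e+01 1.000e-02] twist -18.2
```

move_arm:
  rows: [3.7,4.5,0,-5,7.4,9,0,-10,11.1,13.5,0,-15,14.8,18,0,-18.2,18.5,22.6,0,-18.2,18.5,22.6,0,-18.2,18.5,22.6,0,-18.2,18.5,22.6,0,-18.2]

```text
clock: 2.35
tcp_pos: [0.6739, 0.027, 0.2801]
orientation: [1.524, 2.747, -0.002]
contact_force: [0.7, 0.4, 1.1]
grip_width: 0.0512
gripper_force: 0.0
```

```bash
python3 -c "
from h import *
need([.674,.0315,.191],122.4)
a=r.grab_frame('top')[90:215,150:360];b=r.grab_frame('scene')[130:290,180:330]
cv2.imwrite('pics/d1.png',np.vstack([cv2.resize(a,(630,375)),cv2.resize(b,(630,220))])) if 0 else cv2.imwrite('pics/d1.png',cv2.resize(b,None,fx=3.7,fy=3.7))
"
```

```text
tcp [0.6739 0.027  0.2801] yaw 121.98 tilt -1.0 j7 0.19 F [0.7 0.4 1.1] g 0.0512 t 2.35
shift cm [0.38 0.26 8.91] twist -0.4
```

View pics/d1.png

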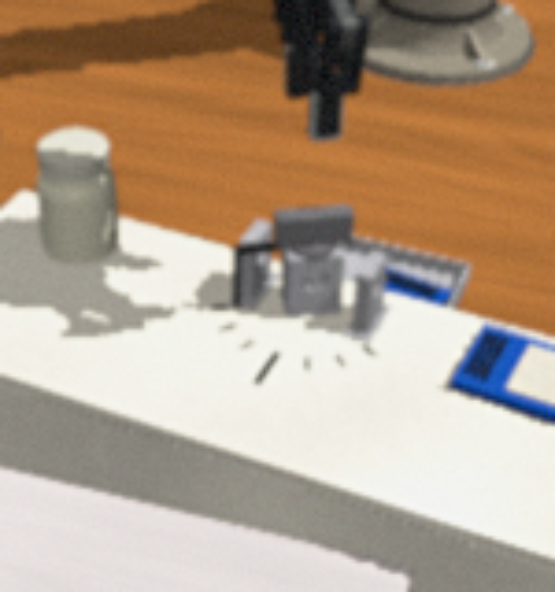

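The view shows the gripper hanging directly above the grip bar. Next I lower it and close.

move_arm:
  rows: [0.4,0.3,3,-0.4,0.4,0.3,6,-0.4,0.4,0.3,8,-0.4,0.4,0.3,9.6,-0.4,0.4,0.3,9.6,-0.4]

```text
clock: 3.08
tcp_pos: [0.6741, 0.0335, 0.1833]
orientation: [-1.511, -2.753, 0.002]
contact_force: [0.6, 0.2, 1.9]
grip_width: 0.0511
gripper_force: 0.0
```

move_arm:
  rows: [0,0,0,0,0,0,0,0,0,0,0,0,0,0,0,0]
  fingers: 0
  newtons: 20

```text
clock: 3.58
tcp_pos: [0.6741, 0.0327, 0.1854]
orientation: [1.512, 2.754, -0.004]
contact_force: [-5.9, -3.1, 5.8]
grip_width: 0.0134
gripper_force: 23.4
```

```bash
python3 -c "
from h import *
need([.674,.0315,.184],122.4);print(r.get_obs()['moment'])"
```

```text
tcp [0.6741 0.0327 0.1854] yaw 122.44 tilt -1.0 j7 0.14 F [-5.9 -3.1  5.8] g 0.0134 t 3.575
shift cm [-0.1  -0.07  0.14] twist 0.0
[-0.63921499  1.06170471 -0.04317583]
```

move_arm:
  rows: [0,0,0,-8,0,0,0,-16,0,0,0,-24,0,0,0,-32,0,0,0,-40,0,0,0,-46,0,0,0,-50,0,0,0,-50,0,0,0,-50]
  newtons: 40

```text
clock: 4.7
tcp_pos: [0.6735, 0.0317, 0.1855]
orientation: [-0.207, -3.132, 0.007]
contact_force: [-9.2, -6.2, 7.4]
grip_width: 0.0129
gripper_force: 44.3
```

```bash
python3 -c "
from h import *
need([.674,.0315,.184],172.7);print(r.get_obs()['moment'])
a=r.grab_frame('top')[110:180,180:320];cv2.imwrite('pics/d2.png',cv2.resize(a,None,fx=5.5,fy=5.5,interpolation=cv2.INTER_CUBIC))"
```

```text
tcp [0.6735 0.0317 0.1855] yaw 172.42 tilt -1.0 j7 0.92 F [-9.2 -6.2  7.4] g 0.0129 t 4.7
shift cm [-0.06 -0.02  0.15] twist -0.3
[-1.00687942  1.61808176  0.06995619]
```

View pics/d2.png

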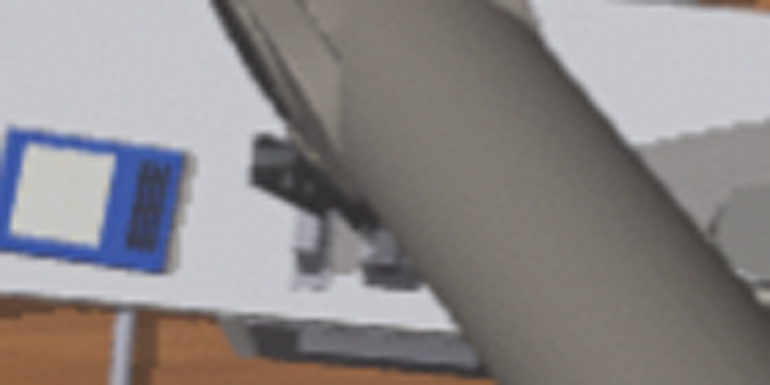

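The arm hides the dial from the top camera. I'll release it, move to above the rod and check the dial from there.

move_arm:
  rows: [0,0,0,0,0,0,0,0,0,0,-3,0,0,0,-7,0,0,0,-9.5,0,0,0,-9.5,0]
  fingers: 0.6

```text
clock: 5.5
tcp_pos: [0.6759, 0.0349, 0.2819]
orientation: [0.205, 3.13, 0.002]
contact_force: [0.2, 0.0, 0.6]
grip_width: 0.0513
gripper_force: 0.0
```

```bash
python3 -c "
from h import *
need([.600,.1995,.15],175.3)"
```

```text
tcp [0.6759 0.0349 0.2819] yaw 172.52 tilt -1.0 j7 0.98 F [0.2 0.  0.6] g 0.0513 t 5.5
shift cm [ 9.73 15.31 13.17] twist -2.8
```

move_arm:
  rows: [3,5,0,0,6,10,0,0,9.7,15.3,3,-2.8,9.7,15.3,8,-2.8,9.7,15.3,13.2,-2.8,9.7,15.3,13.2,-2.8]

```text
clock: 6.25
tcp_pos: [0.5954, 0.1967, 0.1425]
orientation: [-0.127, -3.13, 0.006]
contact_force: [-0.0, -0.8, 0.1]
grip_width: 0.0512
gripper_force: 0.0
```

```bash
python3 -c "
from h import *
need([.600,.1995,.019],175.3)
a=r.grab_frame('top')[100:210,170:310];b=r.grab_frame('scene')[130:290,190:350]
cv2.imwrite('pics/d3.png',np.hstack([cv2.resize(a,(510,400),interpolation=cv2.INTER_CUBIC),cv2.resize(b,(290,400)) if 0 else cv2.resize(b[30:110,30:88],(290,400),interpolation=cv2.INTER_CUBIC)]))"
```

```text
tcp [0.5954 0.1967 0.1425] yaw 175.36 tilt -1.0 j7 0.65 F [-0.  -0.8  0.1] g 0.0512 t 6.25
shift cm [-0.54  0.37 12.35] twist 0.1
```

View pics/d3.png

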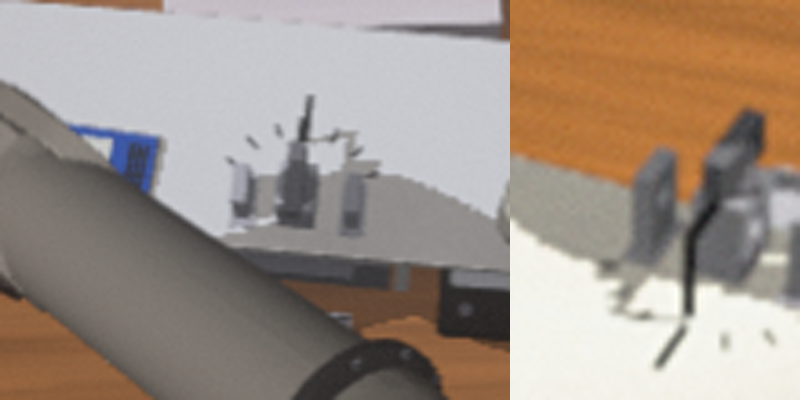

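The pointer lines up with the long tick, as seen at (310,100) in the left crop. Next I descend to the rod.

move_arm:
  rows: [0,0,4,0,0,0,8,0,0,0,11.5,0,0,0,11.5,0,0,0,11.5,0]

```text
clock: 6.98
tcp_pos: [0.6003, 0.1993, 0.0351]
orientation: [0.129, 3.135, 0.003]
contact_force: [0.2, 1.0, 0.4]
grip_width: 0.051
gripper_force: 0.0
```

```bash
python3 -c "
from h import *
need([.600,.1995,.019],175.3)"
```

```text
tcp [0.6003 0.1993 0.0351] yaw 175.28 tilt -1.0 j7 0.55 F [0.2 1.  0.4] g 0.051 t 6.975
shift cm [0.04 0.01 1.61] twist -0.0
```

move_arm:
  rows: [0,0,0.8,0,0,0,1.6,0,0,0,1.6,0]

```text
clock: 7.35
tcp_pos: [0.5981, 0.198, 0.0158]
orientation: [-0.129, -3.138, 0.001]
contact_force: [0.6, 0.2, -0.0]
grip_width: 0.0512
gripper_force: 0.0
```

move_arm:
  rows: [0,0,0,0,0,0,0,0,0,0,0,0,0,0,0,0,0,0,0,0]
  fingers: 0
  newtons: 40

```text
clock: 7.98
tcp_pos: [0.5986, 0.1986, 0.0165]
orientation: [0.128, 3.139, 0.001]
contact_force: [-0.1, 1.1, 0.3]
grip_width: 0.0106
gripper_force: 39.5
```

```bash
python3 -c "
from h import *
need([.47,.2095,.0195],175.3)"
```

```text
tcp [0.5986 0.1986 0.0165] yaw 175.32 tilt -1.0 j7 0.54 F [-0.1  1.1  0.3] g 0.0106 t 7.975
shift cm [12.9   0.04 -0.31] twist 0.0
```

move_arm:
  rows: [1.5,0,0,0,3.5,0,0,0,5.5,0,0,0,7.5,0,0,0,9.5,0,0,0,11.5,0,0,0,13,0,0,0,13,0,0,0,13,0,0,0]

```text
clock: 9.1
tcp_pos: [0.4688, 0.2089, 0.0162]
orientation: [-0.129, -3.139, 0.0]
contact_force: [-2.9, 0.3, 0.1]
grip_width: 0.0104
gripper_force: 39.4
```

move_arm:
  rows: [0,0,0,0,0,0,0,0,0,0,-3,0,0,0,-8,0,0,0,-12,0,0,0,-12,0]
  fingers: 0.6

```text
clock: 9.85
tcp_pos: [0.471, 0.21, 0.1392]
orientation: [0.13, 3.133, 0.004]
contact_force: [0.4, 0.1, -0.5]
grip_width: 0.0517
gripper_force: 0.0
```

```bash
python3 -c "
from h import *
need([.59,.2,.14],-4.7)
a=r.grab_frame('top')[120:240,140:280];b=r.grab_frame('scene')[150:250,250:370]
cv2.imwrite('pics/ft.png',r.grab_frame('top'));cv2.imwrite('pics/fs.png',r.grab_frame('scene'))
cv2.imwrite('pics/d4.png',np.hstack([cv2.resize(a,(420,360),interpolation=cv2.INTER_CUBIC),cv2.resize(b,(380,360),interpolation=cv2.INTER_CUBIC)]))"
```

```text
tcp [0.471  0.21   0.1392] yaw 175.26 tilt -1.0 j7 0.51 F [ 0.4  0.1 -0.5] g 0.0517 t 9.85
shift cm [-1.194e+01 -1.000e-02 -2.000e-02] twist 180.0
```

View pics/d4.png

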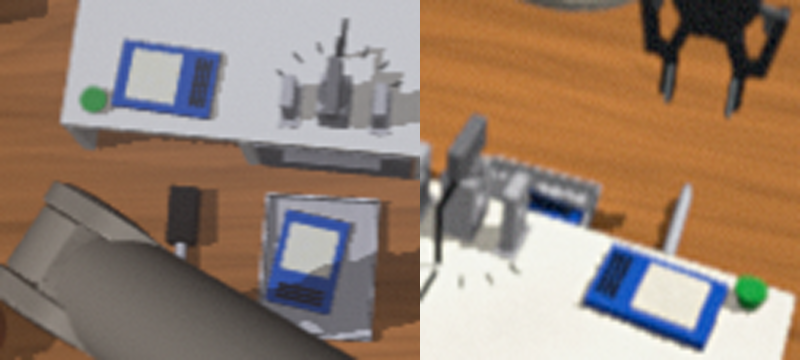

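The black handle is out of the bay and fully visible around crop (184,215), with the rod pointing at the robot.

Run:
```python
from h import *
im=cv2.imread('pics/ft.png');m=(im.max(2)<75).astype(np.uint8);s=np.zeros_like(m);s[178:204,192:210]=m[178:204,192:210]
n,l,st,c=cv2.connectedComponentsWithStats(s);k=1+st[1:,4].argmax();print(st[k],c[k])
box=cv2.boxPoints(cv2.minAreaRect(np.argwhere(l==k)[:,::-1].astype(np.float32)))
W=np.array([onz('top',*b,.03) for b in box]);print(W.round(4),W.mean(0).round(4))
P=W.mean(0)
print(onz('top',*c[k],.027).round(4)); need([P[0],P[1],.14],175.3)
```

```text
[196 182  11  20 201] [200.99502488 191.52238806]
[[0.6173 0.2107 0.03  ]
 [0.6163 0.1788 0.03  ]
 [0.5554 0.179  0.03  ]
 [0.5563 0.2106 0.03  ]] [0.5863 0.1948 0.03  ]
[0.5867 0.1953 0.027 ]
tcp [0.4683 0.2083 0.1351] yaw 175.29 tilt -1.0 j7 0.51 F [ 0.1 -0.2  0.2] g 0.0516 t 10.05
shift cm [-11.87  -0.38  -0.51] twist -0.0
```

move_arm:
  rows: [-4,0,0,0,-8,0,0,0,-11.9,-0.1,0,0,-11.9,-0.1,4,0,-11.9,-0.1,8,0,-11.9,-0.1,10,0,-11.9,-0.1,10,0,-11.9,-0.1,10,0]

```text
clock: 11.05
tcp_pos: [0.5881, 0.1989, 0.0374]
orientation: [0.128, 3.138, 0.001]
contact_force: [-0.8, 1.2, 0.3]
grip_width: 0.0512
gripper_force: 0.0
```

```bash
python3 -c "
from h import *
need([.587,.198,.018],175.3)"
```

```text
tcp [0.5881 0.1989 0.0374] yaw 175.32 tilt -1.0 j7 0.54 F [-0.8  1.2  0.3] g 0.0512 t 11.05
shift cm [ 0.1  -0.1   1.94] twist 0.0
```

move_arm:
  rows: [0,0,1,0,0,0,1.8,0,0,0,1.8,0,0,0,1.8,0]

```text
clock: 11.55
tcp_pos: [0.5874, 0.1982, 0.0184]
orientation: [0.129, 3.139, 0.0]
contact_force: [0.8, 0.4, 0.5]
grip_width: 0.0512
gripper_force: 0.0
```

move_arm:
  rows: [0,0,0,0,0,0,0,0,0,0,0,0,0,0,0,0,0,0,0,0]
  fingers: 0
  newtons: 60

```text
clock: 12.18
tcp_pos: [0.5878, 0.1985, 0.0188]
orientation: [0.128, 3.138, 0.001]
contact_force: [-0.0, 0.5, 5.4]
grip_width: 0.0288
gripper_force: 60.4
```

```bash
python3 -c "
from h import *
need([.587,.198,.20],175.3)"
```

```text
tcp [0.5878 0.1985 0.0188] yaw 175.31 tilt -1.0 j7 0.53 F [-0.   0.5  5.4] g 0.0288 t 12.175
shift cm [  0.06  -0.05 -18.12] twist 0.0
```

move_arm:
  rows: [0,0,-4,0,0,0,-9,0,0,0,-14,-5,0,0,-19,-14,0,0,-22,-23,0,0,-22,-32,0,0,-22,-41,0,0,-22,-50,0,0,-22,-59,0,0,-22,-68]

```text
clock: 13.42
tcp_pos: [0.5869, 0.1976, 0.2373]
orientation: [1.655, -2.668, 0.0]
contact_force: [-0.4, 0.1, -1.8]
grip_width: 0.0288
gripper_force: 59.8
```

```bash
python3 -c "
from h import *
need([.7026,.255,.24],262.7)"
```

```text
tcp [0.5869 0.1976 0.2373] yaw -116.4 tilt -1.0 j7 1.76 F [-0.4  0.1 -1.8] g 0.0288 t 13.425
shift cm [-10.29  -7.81  -0.3 ] twist -19.1
```

move_arm:
  rows: [-2.5,-2,0,-8,-5,-4,0,-15,-7.5,-6,0,-19.4,-10.3,-7.8,0,-19.4,-10.3,-7.8,0,-19.4,-10.3,-7.8,3,-19.4,-10.3,-7.8,6.5,-19.4,-10.3,-7.8,6.5,-19.4,-10.3,-7.8,6.5,-19.4,-10.3,-7.8,6.5,-19.4]

```text
clock: 14.68
tcp_pos: [0.7038, 0.2558, 0.1754]
orientation: [-2.074, 2.356, -0.001]
contact_force: [-0.2, 0.1, -2.6]
grip_width: 0.0289
gripper_force: 59.8
```

```bash
python3 -c "
from h import *
need([.7026,.255,.148],262.7)
a=r.grab_frame('top');b=r.grab_frame('scene');cv2.imwrite('pics/gt.png',a);cv2.imwrite('pics/gs.png',b)
a=a[120:190,180:280];b=b[160:260,225:345]
cv2.imwrite('pics/d5.png',np.hstack([cv2.resize(a,(400,280),interpolation=cv2.INTER_CUBIC),cv2.resize(b[:84],(400,280),interpolation=cv2.INTER_CUBIC)]))"
```

```text
tcp [0.7038 0.2558 0.1754] yaw -97.3 tilt -1.0 j7 2.08 F [-0.2  0.1 -2.6] g 0.0289 t 14.675
shift cm [0.1  0.12 2.74] twist 0.0
```

View pics/d5.png

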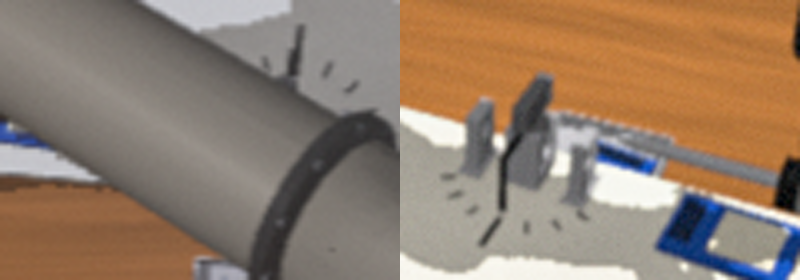

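The rod is level and points at the eyelets from the left, with its nose near (600,125) in the right crop and the pointer still at the tick. I'll lower it to hole height, then push in gently while watching the forces.

move_arm:
  rows: [0.1,0.1,1.4,0,0.1,0.1,2.7,0,0.1,0.1,2.7,0,0.1,0.1,2.7,0,0.1,0.1,2.7,0]

```text
clock: 15.4
tcp_pos: [0.7023, 0.2545, 0.1466]
orientation: [-2.076, 2.358, 0.0]
contact_force: [-0.3, 0.1, -1.6]
grip_width: 0.0289
gripper_force: 60.0
```

```bash
python3 -c "
from h import *
D=np.array([.674,.0317]);y=np.array([.127,.992])
need([*(D+y*.225),.148],262.7)
b=r.grab_frame('scene');cv2.imwrite('pics/hs.png',b)
print('eyeL pred',proj('scene',[*(D+y*.051),.144]),proj('scene',[*(D+y*.051),.162]),'nose pred',proj('scene',[*(D+y*.070),.144]),'axis further',proj('scene',[*(D+y*.15),.144]))
cv2.imwrite('pics/d6.png',cv2.resize(b[180:240,240:330],(780,520),interpolation=cv2.INTER_CUBIC))"
```

```text
tcp [0.7023 0.2545 0.1466] yaw -97.28 tilt -1.0 j7 2.07 F [-0.3  0.1 -1.6] g 0.0289 t 15.4
shift cm [-0.04 -0.02 -0.14] twist 0.0
eyeL pred [280.91230085 207.19967101] [281.33612794 201.74000396] nose pred [287.72294739 209.10075785] axis further [317.36439788 217.36976245]
```

View pics/d6.png

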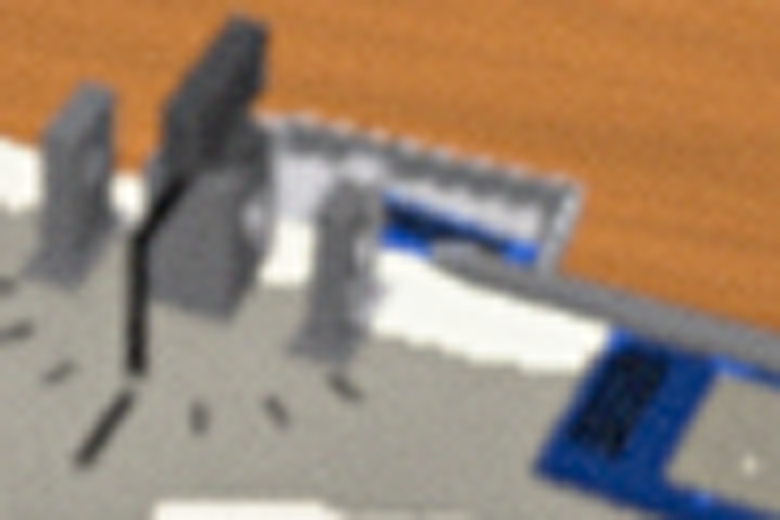

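The nose is level with the left eyelet's hole and about 20 mm short of it: hole near (362,245), nose near (432,250). The offset is within the taper's capture range, so I'll probe gently.

move_arm:
  rows: [0.5,0,-0.1,0,1,0,-0.1,0,1.5,0,-0.1,0,2,0,-0.1,0,2.4,0,-0.1,0,2.4,0,-0.1,0]

```text
clock: 16.2
tcp_pos: [0.6993, 0.2299, 0.1472]
orientation: [2.075, -2.359, 0.0]
contact_force: [0.3, 0.5, -2.0]
grip_width: 0.0288
gripper_force: 60.0
```

```bash
python3 -c "
from h import *
D=np.array([.674,.0317]);y=np.array([.127,.992])
need([*(D+y*.225),.148],262.7);print(r.get_obs()['moment'].round(2))"
```

```text
tcp [0.6993 0.2299 0.1472] yaw -97.33 tilt -1.0 j7 2.09 F [ 0.3  0.5 -2. ] g 0.0288 t 16.2
shift cm [-2.52 -0.   -0.08] twist -0.0
[ 0.04 -0.01 -0.  ]
```

move_arm:
  rows: [0.4,0,0,0,0.8,0,0,0,1.2,0,0,0,1.2,0,0,0]

```text
clock: 16.7
tcp_pos: [0.6978, 0.218, 0.1473]
orientation: [2.075, -2.359, 0.0]
contact_force: [-0.6, 0.2, -1.6]
grip_width: 0.0289
gripper_force: 60.0
```

```bash
python3 -c "
from h import *
D=np.array([.674,.0317]);y=np.array([.127,.992])
need([*(D+y*.225),.148],262.7);print(r.get_obs()['moment'].round(2))
b=r.grab_frame('scene')
cv2.imwrite('pics/d7.png',cv2.resize(b[180:240,240:330],(780,520),interpolation=cv2.INTER_CUBIC))"
```

```text
tcp [0.6978 0.218  0.1473] yaw -97.33 tilt -1.0 j7 2.1 F [-0.6  0.2 -1.6] g 0.0289 t 16.7
shift cm [-3.72  0.   -0.08] twist -0.0
[-0.01 -0.06  0.04]
```

View pics/d7.png

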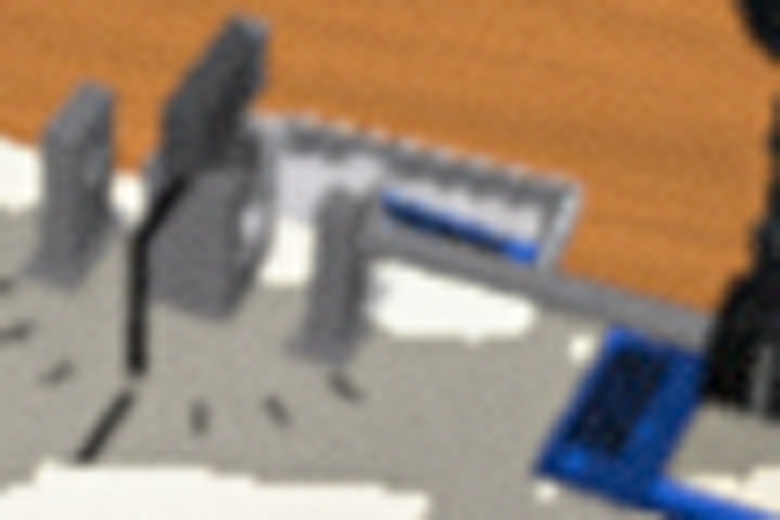

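The rod has entered the left eyelet with no contact force, so I continue.

move_arm:
  rows: [0.5,0,0,0,1,0,0,0,1.5,0,0,0,2,0,0,0,2.5,0,0,0,2.5,0,0,0]

```text
clock: 17.5
tcp_pos: [0.6946, 0.1931, 0.1472]
orientation: [2.075, -2.359, 0.001]
contact_force: [0.4, -0.2, -1.8]
grip_width: 0.0286
gripper_force: 60.0
```

move_arm:
  rows: [0.5,0,0,0,1,0,0,0,1.5,0,0,0,2,0,0,0,2.5,0,0,0,2.5,0,0,0]

```text
clock: 18.25
tcp_pos: [0.6915, 0.1683, 0.1472]
orientation: [2.075, -2.359, 0.0]
contact_force: [0.4, -0.2, -2.0]
grip_width: 0.0291
gripper_force: 60.0
```

```bash
python3 -c "
from h import *
D=np.array([.674,.0317]);y=np.array([.127,.992])
need([*(D+y*.081),.148],262.7);print(r.get_obs()['moment'].round(2))"
```

```text
tcp [0.6915 0.1683 0.1472] yaw -97.34 tilt -1.0 j7 2.14 F [ 0.4 -0.2 -2. ] g 0.0291 t 18.25
shift cm [ 5.67 -0.01 -0.07] twist -0.0
[ 0.09 -0.05 -0.02]
```

move_arm:
  rows: [0.5,0,0,0,1,0,0,0,1.5,0,0,0,2,0,0,0,2.5,0,0,0,3,0,0,0,3,0,0,0]

```text
clock: 19.12
tcp_pos: [0.6876, 0.1385, 0.1472]
orientation: [2.075, -2.359, 0.0]
contact_force: [-0.7, 0.6, -0.0]
grip_width: 0.0292
gripper_force: 60.0
```

move_arm:
  rows: [0.5,0,0,0,1,0,0,0,1.5,0,0,0,2,0,0,0,2.3,0,0,0,2.3,0,0,0]

```text
clock: 19.88
tcp_pos: [0.6847, 0.116, 0.1473]
orientation: [2.075, -2.359, 0.0]
contact_force: [-0.7, 0.6, -1.4]
grip_width: 0.0288
gripper_force: 60.0
```

```bash
python3 -c "
from h import *
D=np.array([.674,.0317]);y=np.array([.127,.992])
need([*(D+y*.081),.148],262.7);print(r.get_obs()['moment'].round(2))"
```

```text
tcp [0.6847 0.116  0.1473] yaw -97.32 tilt -1.0 j7 2.2 F [-0.7  0.6 -1.4] g 0.0288 t 19.875
shift cm [ 0.4  -0.01 -0.07] twist -0.0
[-0.01 -0.03  0.05]
```

Roughly 4 mm is left by my estimate. I push on in small steps until the handle makes contact.

move_arm:
  rows: [0.2,0,0,0,0.4,0,0,0,0.6,0,0,0,0.6,0,0,0]

```text
clock: 20.38
tcp_pos: [0.6838, 0.1104, 0.1473]
orientation: [-2.076, 2.358, -0.0]
contact_force: [-0.2, 0.2, -1.9]
grip_width: 0.0293
gripper_force: 60.0
```

move_arm:
  rows: [0.2,0,0,0,0.4,0,0,0,0.4,0,0,0]

```text
clock: 20.75
tcp_pos: [0.6836, 0.1104, 0.1477]
orientation: [-2.075, 2.351, 0.005]
contact_force: [3.3, 9.3, -6.0]
grip_width: 0.029
gripper_force: 59.9
```

The handle has seated: motion stopped and the reaction is about 10 N. I ease off, release and retreat upward.

move_arm:
  rows: [-0.3,0,0,0,-0.3,0,0,0]

```text
clock: 21.0
tcp_pos: [0.6836, 0.1104, 0.1474]
orientation: [-2.076, 2.357, 0.001]
contact_force: [0.0, 3.9, -2.2]
grip_width: 0.0293
gripper_force: 60.6
```

move_arm:
  rows: [0,0,0,0,0,0,0,0,0,0,0,0,0,0,-2,0,0,0,-5,0,0,0,-10,0,0,0,-14,0,-5,0,-14,0,-10,0,-14,0,-10,0,-14,0]
  fingers: 0.6

```text
clock: 22.25
tcp_pos: [0.6944, 0.215, 0.2894]
orientation: [-2.083, 2.348, 0.004]
contact_force: [-0.7, -0.1, 1.2]
grip_width: 0.0512
gripper_force: 0.0
```

```bash
python3 -c "
from h import *
need([.6,.1,.3],262.7)
a=r.grab_frame('top');b=r.grab_frame('scene')
cv2.imwrite('pics/d8.png',np.hstack([cv2.resize(a[100:200,150:250],(400,400),interpolation=cv2.INTER_CUBIC),cv2.resize(b[170:250,220:300],(400,400),interpolation=cv2.INTER_CUBIC)]))"
```

```text
tcp [0.6944 0.215  0.2894] yaw -96.83 tilt -1.0 j7 2.18 F [-0.7 -0.1  1.2] g 0.0512 t 22.25
shift cm [12.54  8.01 -1.11] twist 0.5
```

View pics/d8.png

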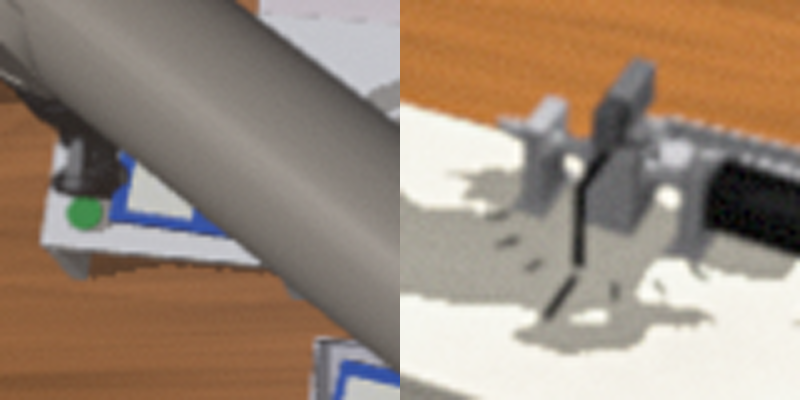

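The right crop shows the nose sticking out past the right eyelet at (510,125). The handle is flush against the left eyelet at (705,195), and the pointer is at the long tick. The gripper is clear, so I hand in.

```bash
python3 -c "
from bench import r
print(r.hand_in())"
```

```text
the job is handed in; nothing more can be done
None
```

I turned the dial to the long tick and pushed the bolt from the left through both eyelets and the dial, with its handle against the left eyelet. I then handed the job in at about 22 s with the gripper clear; the hand-in gave no verdict.

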